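# Fetch the parts basket from the cleaning tank with the hook rod

### The job

Take the telescopic hook rod from its fork, reach down into the deep glass cleaning tank, hook the parts basket by its bail and lift it out, stand it flat in the drip tray, and hang the rod back in its fork. Nobody has noted how far the rod is pulled out, so feel your way: touch the basket, glass and tray only gently, keep the basket from tipping over or dropping, and never touch it with the gripper or arm. Leave the other things on the bench where they are.

Things in the scene. Friction and masses are not known exactly. Their poses are not given: they have to be found in the camera images.
- tank: Fixed square open-topped glass tank with steel rim, 90 x 90 mm outside, 80 x 80 mm inside, 130 mm tall, on a plastic foot 106 mm wide. Origin: centre of its underside, z up. The basket hangs inside on two steel ledges along the +y and -y walls (tops 59 mm above the origin, |y| from 29 mm to the wall); stops on them let it shift only about 2.5 mm in x. It lifts off straight up.
- basket: Closed steel parts basket, a box 56 (x) x 52 (y) x 32 mm with a flat lid, 0.17 to 0.34 kg. Starts hanging in the tank, axes along the tank's to 0.03 rad, underside 30 mm above the tank's. Origin: centre of its underside, z up; lid top at z = 32 mm. It hangs by lugs reaching y = +-36 mm (30 mm wide in x, z 29 to 32 mm). A rigid bail stands over the lid (bail).
- bail (a point): Peak of the basket's bail (centre of the wire), 56.5 mm above the basket's underside, over its middle. The bail is 5 mm wire in the basket's plane x = 0: legs at y = +-22 mm up to z = 45 mm, then sloping up to this peak. 22 mm of height is clear between lid and peak: a hook goes under it along the basket's x. Hooked at the peak, the basket hangs level.
- rod: Telescopic hook rod, 0.15 kg, hanging upright in the fork. Origin: centre of the underside of its square collar (30 x 30 x 4 mm), z up. Above the collar a black grip, 24 (x) x 14 (y) mm, from z = 4 to 50 mm: pinch it across y. Below, a 9 mm tube down to z = -85 mm, out of which a 5 mm wire with the hook is pulled to a length that is NOT reported (see rod_grip).
- rod_grip (a point): Point in the rod's grip, 29 mm above the collar's underside. The wire below ends in a J-hook: a foot (5 mm thick) runs from the shank towards the rod's +x; its upturned tip is 16 mm from the shank, centre to centre. Foot's underside to tip's top: 14 mm. The foot's underside is 125 to 155 mm below the rod's origin, different each time; a tight lock (60 N) keeps it so during work.
- stand: Fixed stand: base plate 110 (x) x 90 (y) x 10 mm, a frame of two thin posts (y = +-34 mm) and a crossbar at x = 40 to 52 mm, from it two level prongs (10 mm wide, tops at z = 190 mm) to x = -23 mm, a 13 mm slot between them along y = 0. Origin: on the table, z up. The rod hangs at x = y = 0, collar on the prongs, same axes: lift it 8 mm or more, draw it out to -x; hang it back likewise.
- tray: Fixed grey plastic drip tray with dark ribs painted flat on its floor, 150 (x) x 130 (y) mm, floor top 6 mm above the origin, rim 4 mm wide and 18 mm tall. Origin: centre of its underside, z up.
- oil: Bystander: closed amber jar, 34 mm across, 65 mm tall, origin centre of its underside. Leave alone.
- loupe: Bystander: black eye loupe, 36 mm across, 34 mm tall, origin centre of its underside. Leave alone.
- block: Bystander: wooden movement block 50 x 35 x 20 mm, origin centre of its underside. Leave alone.
There are look-alikes about, which are no part of the job. What is shaped like the tank but red is not meant.

How it is judged:
On the way, in this order (a step that is already met when the one before it is completed fails the run):
1. the basket hangs from the hook rod, lifted clear above the tank's rim (z of basket in the frame of tank above 0.132 m and contact force between rod and basket above 0.5 N), for 0.2 s.
2. the basket stands flat in the drip tray, at rest (x of basket in the frame of tray between -0.04 and 0.04 m and y of basket in the frame of tray between -0.033 and 0.033 m and z of basket in the frame of tray between 0.003 and 0.009 m and angle between basket's own z axis and vertical below 0.08 rad and linear speed of basket below 0.02 m/s), for 0.2 s.
At the end, for the whole second after the job is handed in: The basket stands flat and at rest in the drip tray (centre within 40 mm in x, 33 mm in y of the tray's, underside on the floor to 3 mm, tilt under 0.08 rad); the rod hangs still in the fork by its collar (within 20 mm along, 7 mm across the slot, height to 4 mm, tilt under 0.1 rad) (all of step 2 and x of rod in the frame of stand between -0.02 and 0.02 m and y of rod in the frame of stand between -0.007 and 0.007 m and z of rod in the frame of stand between 0.186 and 0.194 m and angle between rod's own z axis and vertical below 0.1 rad and linear speed of rod below 0.02 m/s); the robot touches nothing.
It fails at once if the rod pushes the basket or the glass tank with more than 20 N (contact force between rod and basket above 20 N or contact force between rod and tank above 20 N).
It fails at once if the basket is jammed or knocked against the glass tank, or dropped on or pressed into the tray, with more than 20 N (contact force between basket and tank above 20 N or contact force between basket and tray above 20 N).
It fails at once if the gripper or the arm touches the basket (contact force between any of the fingers, the arm and basket above 0.5 N).
It fails at once if the basket tips over (more than 0.6 rad) (angle between basket's own z axis and vertical above 0.6 rad).
It fails at once if a bystander is moved by more than 20 mm (distance of any of oil, loupe, block from where it was at the start of the episode above 0.02 m).
It also fails if it takes over 72 s, if anything falls off the work surface, if the arm or the gripper's body presses on something with over 40 N, if the wrist force passes 120 N, or if a joint passes its speed limit or range.

### The arm

A 6-joint arm with a two-finger parallel gripper is mounted at the origin on the work surface. World frame = base frame: x ahead of the robot, y to its left, z up, the work surface at z = 0. Lengths are in m, angles in rad, forces in N, time in s.
With the tool pointing down it reaches from about 0.15 to 0.775 m from the base axis. Payload 6.1 kg.
Tool frame: the origin (TCP) lies midway between the tips of the shut fingers; the grasp point (between the pads) lies 19 mm behind it; z points along the fingers, y is the line along which they close (so a half turn about z gives the same grasp; the last joint's range is limited). The gripper opens to 85 mm and grips with 20 to 120 N. Pads are 22 mm wide; open, the fingers measure 114 mm over their backs; the gripper's body (76 mm by 85 mm) begins 54 mm behind the grasp point. The pads swing forward as they close: fully open they stand 13 mm farther back than shut.
Start: joints at [1.33, 0.126, -0.04, 1.405, 0, 1.571], TCP at [0.125, 0.51, 0.231] pointing down, gripper open.
Joint ranges: [-2.72, 2.72], [-0.95, 1.95], [-1.27, 1.35], [-1.78, 2.02], [-1.46, 1.47], [-3.14, 3.14]. Speed limits (rad/s): [2.39, 2.39, 3.01, 3.14, 3.14, 3.14].

### API

Orientations are given as a rotation vector (axis times angle).
In Python, from bench import robot, cams, ticket gives the robot as it stands.
- The arm moves only by the shell command python3 -m jog 'ROWS'. ROWS is JSON, a list that holds one entry, the list of rows, each a list of 5 numbers: the closure, from 0 (fully open) to 1 (shut), then the shift along the tool's x, y, z in units of 60 mm (1.0 is 60 mm), then the turn about the tool's z in units of 6 degrees (1.0 is 6 degrees). A call has 1 to 10 rows; each row shifts and turns the commanded pose from where the row before left it, along the tool's axes as they then stand; what a row does not reach is not made up. A row lasts 1/8 s, in which the tool goes at most 62.5 mm and 10.7 degrees, less where a joint would pass 70% of its speed; a pose out of reach is approached as far as the arm can. A call is refused whole if a number of a shift passes 1 or a number of a turn 1, either way. A call with a gripper value outside its range is refused whole. The fingers move at their own pace and stop on an object; the grip force is fixed at half the most. Time passes only in rows, so rows that do not move let the fingers close. It gives the time, the measured TCP pose, the force, the opening and the grip force at its end, in the units of the state.
- robot.get_state(): the state, without advancing time (a new reading comes with each control period).
- cams.camera(name): name is "side" or "top"; returns a dict with "img" (420x560x3 uint8, blue, green, red), "camera_matrix" (3x3 intrinsics, pixels), "world_to_cam" (4x4, takes a point from world to camera coordinates). Camera axes: x right, y up, looking along -z (the intrinsics and any distortion apply to the point x, -y, -z); pixel columns grow to the right and rows downward; lengths in m; the calibration is good to about 2 mm. A picture is of the moment at which its call begins. There is no depth.
- ticket.hand_in(): hands the job in; it is judged then, once.
The state is a dict: "clock": time; "joint_positions": joint angles; "joint_velocities": joint speeds; "joint_efforts": joint torques, N m; "eef_pos": TCP position; "ee_rot": TCP orientation; "force": force on the tool from outside, world axes, zero at the start; "torque": the same for the moment, N m; "finger_gap": finger opening in m; "gripper_force": force on a finger pad.
Only numpy, scipy, OpenCV 4.12 (cv2) and the standard library are available. Lean on these libraries where they do the work, as an engineer would, in place of code of your own. Each camera call takes 0.05 s, during which the arm holds its last target. There are 200 camera calls.

## Working session

There is one attempt and no reset: what is moved stays moved. The work goes in short steps, Python scripts to look and compute and a shell command to move; the robot and the scene stay as the last step left them, time stands still between calls to the robot, and variables do not carry over. Pictures are saved under pics/ and viewed, at most 12 in all, crops included, and the job is handed in when it is done.

```bash
mkdir -p pics; ls; cat > h.py <<'E'
import numpy as np, cv2
from bench import robot, cams, ticket
def snap(n,f):
    d=cams.camera(n); cv2.imwrite('pics/'+f,d['img']); np.savez('pics/'+n+'.npz',K=d['camera_matrix'],T=d['world_to_cam']); return d
def load(n):
    d=np.load('pics/'+n+'.npz'); return d['K'],d['T']
def proj(n,p):
    K,T=load(n); c=T[:3,:3]@np.array(p)+T[:3,3]; q=K@np.array([c[0],-c[1],-c[2]]); return q[:2]/q[2]
def ray(n,u,v):
    K,T=load(n); q=np.linalg.inv(K)@[u,v,1]; d=T[:3,:3].T@np.array([q[0],-q[1],-q[2]]); o=-T[:3,:3].T@T[:3,3]; return o,d
def atz(n,u,v,z):
    o,d=ray(n,u,v); return o+d*(z-o[2])/d[2]
E
python3 -c "
from h import *
a=cams.camera('top');print(a.keys())
for n in('top','side'):
  snap(n,n+'0.png');K,T=load(n);print(n,K.round(1).tolist(),T.round(3).tolist(),ray(n,280,210)[0])
s=robot.get_state();print(s)
"
```

```text
pics
dict_keys(['img', 'camera_matrix', 'world_to_cam'])
top [[395.9, 0.0, 276.4], [0.0, 395.9, 209.1], [0.0, 0.0, 1.0]] [[-0.008, -1.0, -0.017, 0.01], [0.998, -0.009, 0.055, -0.559], [-0.055, -0.017, 0.998, -0.997], [0.0, 0.0, 0.0, 1.0]] [ 0.50342287 -0.01113016  1.02595975]
side [[471.9, 0.0, 283.0], [0.0, 471.9, 212.4], [0.0, 0.0, 1.0]] [[0.998, -0.07, 0.011, -0.566], [0.028, 0.535, 0.844, -0.146], [-0.065, -0.842, 0.536, -0.957], [0.0, 0.0, 0.0, 1.0]] [ 0.50643944 -0.76698711  0.64227496]
{'clock': 0.15, 'joint_positions': array([ 1.32998855e+00,  1.26248804e-01, -4.03600293e-02,  1.40536881e+00,
        6.48438193e-05,  1.57078055e+00]), 'joint_velocities': array([ 0.00044345, -0.00464887,  0.00176342,  0.00015997,  0.0007281 ,
       -0.00011797]), 'joint_efforts': array([-9.57041666e-04, -4.36274564e+01,  3.53150153e+01,  1.35396820e-02,
       -1.04684916e-04,  6.63285192e-06]), 'eef_pos': array([0.12511639, 0.50956785, 0.2307108 ]), 'ee_rot': array([-3.77297306e-01, -3.11864582e+00,  1.82981273e-03]), 'force': array([-0.25143167,  0.42893157,  0.17399752]), 'torque': array([-0.01724729, -0.05338285,  0.01242156]), 'gripper_force': 0.0, 'finger_gap': 0.08508628185179523}
```

View pics/top0.png

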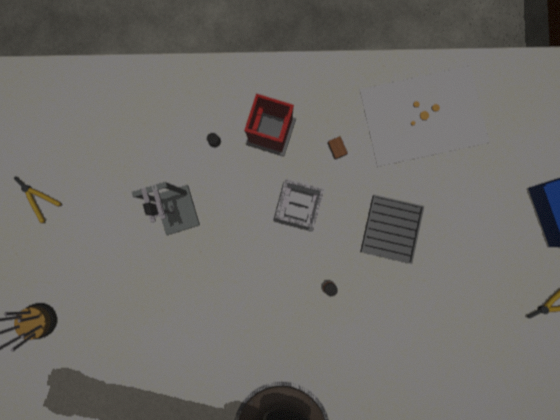

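View pics/side0.png

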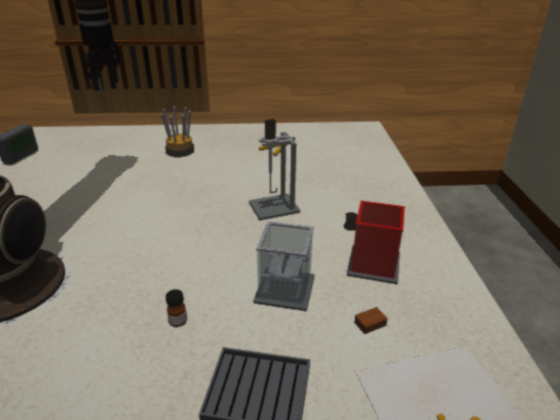

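```bash
python3 -c "
from h import *
t=cv2.imread('pics/top0.png');s=cv2.imread('pics/side0.png')
def c(i,x,y,w,h,k): 
  o=cv2.resize(i[y:y+h,x:x+w],None,fx=k,fy=k,interpolation=cv2.INTER_CUBIC)
  o=np.clip(o*1.6,0,255).astype('uint8')
  for a in range(0,w,10): cv2.line(o,(a*k,0),(a*k,6),(0,0,255),1)
  for a in range(0,h,10): cv2.line(o,(0,a*k),(6,a*k),(0,0,255),1)
  return o
cv2.imwrite('pics/c1.png',np.vstack([np.hstack([c(t,130,170,80,75,5),c(t,260,170,80,75,5)]),np.hstack([c(s,245,115,80,45,5),c(s,245,220,80,45,5)])]))
cv2.imwrite('pics/c2.png',np.hstack([c(t,350,185,80,85,4),c(s,200,340,120,80,4)[:,:]][:1]+[cv2.copyMakeBorder(c(s,200,340,115,80,4),0,20,0,0,0)]))
"
```

```text
(no output)
```

View pics/c1.png

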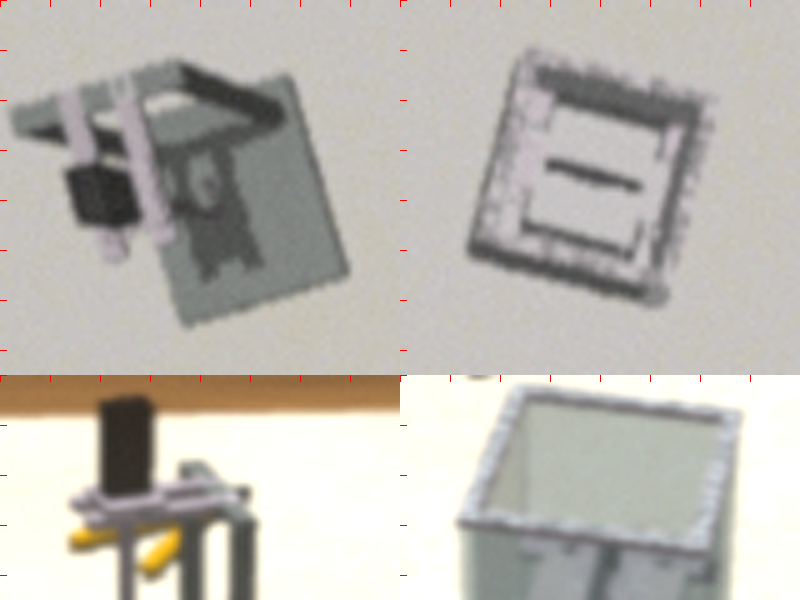

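View pics/c2.png

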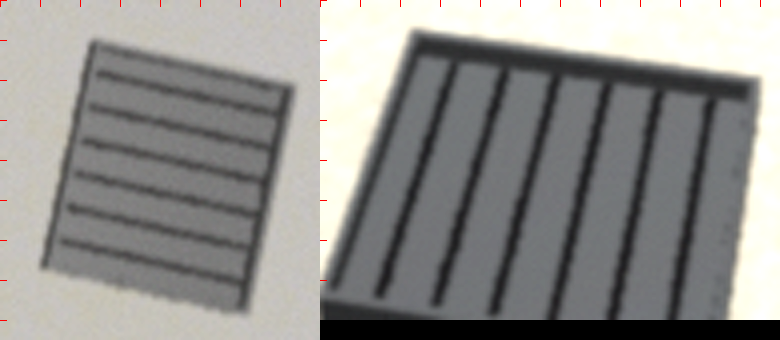

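```bash
cat > fit.py <<'E'
from h import *
from scipy.optimize import least_squares
def fit(pts,x0,free=3):
    def w(p,q):
        c,s=np.cos(p[2]),np.sin(p[2]); return [p[0]+c*q[0]-s*q[1],p[1]+s*q[0]+c*q[1],q[2]]
    f=lambda p: np.concatenate([proj(n,w(p,q))-uv for n,q,uv in pts])
    r=least_squares(f,x0,loss='soft_l1'); return r.x,r.fun.reshape(-1,2).round(1).tolist()
m=1e-3
st=[('top',(.055,-.045,.01),(187.6,185)),('top',(-.055,-.045,.01),(199.6,224.4)),('top',(-.055,.045,.01),(167.2,235.2)),
 ('side',(0,0,.24),(270.4,120.6)),('side',(0,0,.194),(270.4,138.6))]
x,r=fit(st,[.5,.25,.3]);print('stand',x.round(4),r)
for n in('top','side'):print([proj(n,[x[0],x[1],z]).round(1).tolist() for z in(.194,.24)])
h=.045
tk=[('top',(h,h,.13),(285.4,180)),('top',(h,-h,.13),(321.6,189.4)),('top',(-h,-h,.13),(312.4,230.4)),('top',(-h,h,.13),(274,220)),
('side',(h,h,.13),(269,222.6)),('side',(h,-h,.13),(313,227.4)),('side',(-h,-h,.13),(307.4,255.4)),('side',(-h,h,.13),(257.4,249.4))]
# side view: image right=+x, depth=+y
tk[4:]=[('side',(-h,h,.13),(269,222.6)),('side',(h,h,.13),(313,227.4)),('side',(h,-h,.13),(307.4,255.4)),('side',(-h,-h,.13),(257.4,249.4))]
x,r=fit(tk,[.5,0,-.2]);print('tank',x.round(4),r)
x,r=fit(tk[:4],[.5,0,-.2]);print('tank top',x.round(4),r)
x,r=fit(tk[4:],[.5,0,-.2]);print('tank side',x.round(4),r)
a=atz('top',289.6,202.6,.08);b=atz('top',308,207.4,.08);print('bail',a,b,(a+b)/2)
ty=[('top',(.075,.065,.018),(373.2,195)),('top',(.075,-.065,.018),(423.75,206.5)),('top',(-.075,-.065,.018),(411.2,263.2)),('top',(-.075,.065,.018),(360.2,252)),
('side',(-.075,.065,.018),(223.3,347.8)),('side',(.075,.065,.018),(309.5,359.8))]
x,r=fit(ty,[.5,-.2,-.2]);print('tray',x.round(4),r)
E
python3 fit.py
```

```text
stand [0.5571 0.2616 0.3132] [[-0.2, 0.3], [0.7, 1.2], [-0.1, 1.5], [1.4, -0.8], [1.5, -0.2]]
[[154.1, 206.5], [146.6, 205.1]]
[[271.9, 138.4], [271.8, 119.8]]
tank [ 0.5668 -0.0486 -0.2665] [[-0.1, -1.4], [2.0, -0.8], [1.3, -3.4], [1.2, -3.2], [-1.7, -1.5], [-0.3, -0.8], [-2.0, -1.0], [-1.2, -1.4]]
tank top [ 0.5618 -0.0458 -0.2631] [[-1.4, 0.8], [0.8, 1.3], [0.2, -1.2], [0.0, -0.9]]
tank side [ 0.5689 -0.0524 -0.2546] [[-0.9, -0.3], [0.8, 0.1], [-0.2, 0.1], [0.3, 0.0]]
bail [ 0.57082994 -0.02714952  0.08      ] [ 0.55892305 -0.07100518  0.08      ] [ 0.56487649 -0.04907735  0.08      ]
tray [ 0.5061 -0.2876 -0.2416] [[0.5, -0.7], [0.2, -0.5], [0.1, 0.7], [0.5, -0.1], [-1.0, -1.1], [0.4, -0.5]]
```

```bash
cat >> h.py <<'E'
from scipy.spatial.transform import Rotation as R
def need(x,y,z,yaw):
    "yaw: world heading wanted for tool y axis mod pi; prints turn units then shift units (after turn)"
    s=robot.get_state(); M=R.from_rotvec(s['ee_rot']).as_matrix()
    cur=np.arctan2(M[1,1],M[0,1]); d=(yaw-cur+np.pi/2)%np.pi-np.pi/2
    a=-d  # tool z is down
    M2=M@R.from_rotvec([0,0,a]).as_matrix()
    sh=M2.T@(np.array([x,y,z])-s['eef_pos'])/.06
    print('t',round(s['clock'],2),'pos',s['eef_pos'].round(4),'ycur',cur.round(3),'tilt',M[:,2].round(3),'j6',s['joint_positions'][5].round(2),'| turn',np.round(np.degrees(a)/6,2),'shift',sh.round(2),'F',s['force'].round(2),'gap',s['finger_gap'].round(4),'gf',s['gripper_force'])
E
python3 -c "
from h import *
need(.553,.262,.29,.31+np.pi/2)
for z in(.19,): 
  c,s=np.cos(.31),np.sin(.31)
  for q in [(-.023,.0115),(-.023,-.0115),(.046,.034),(.046,-.034),(0,0)]: print(q,proj('top',[.5571+c*q[0]-s*q[1],.2616+s*q[0]+c*q[1],z]).round(1))"
```

```text
Traceback (most recent call last):
  File "h.py", line 21, in need
    print('t',round(s['clock'],2),'pos',s['eef_pos'].round(4),'ycur',cur.round(3),'tilt',M[:,2].round(3),'j6',s['joint_positions'][5].round(2),'| turn',np.round(np.degrees(a)/6,2),'shift',sh.round(2),'F',s['force'].round(2),'gap',s['finger_gap'].round(4),'gf',s['gripper_force'])
                                                                                                                                                                                                                                      ^^^^^^^^^^^^^^^^^^^^^
AttributeError: 'float' object has no attribute 'round'
```

```bash
sed -i "s/s\['finger_gap'\].round(4)/round(s['finger_gap'],4)/" h.py
python3 -c "
from h import *
need(.553,.262,.29,.31+np.pi/2)
for z in(.19,): 
  c,s=np.cos(.31),np.sin(.31)
  for q in [(-.023,.0115),(-.023,-.0115),(.046,.034),(.046,-.034),(0,0)]: print(q,proj('top',[.5571+c*q[0]-s*q[1],.2616+s*q[0]+c*q[1],z]).round(1))"
```

```text
t 0.15 pos [0.1251 0.5096 0.2307] ycur 1.33 tilt [-0.    -0.001 -1.   ] j6 1.57 | turn -5.26 shift [-5.53 -6.11 -0.99] F [-0.25  0.43  0.17] gap 0.0851 gf 0.0
(-0.023, 0.0115) [152.7 218.6]
(-0.023, -0.0115) [163.  215.2]
(0.046, 0.034) [133.2 191.2]
(0.046, -0.034) [163.5 181.2]
(0, 0) [154.7 206.6]
```

```bash
python3 -m jog '[[[0,0,0,-1,-1],[0,0,0,0,-1],[0,0,0,0,-1],[0,0,0,0,-1],[0,0,0,0,-1],[0,0,0,0,-0.26],[0,-0.6,-0.7,0,0],[0,-0.6,-0.7,0,0],[0,-0.6,-0.7,0,0],[0,-0.6,-0.7,0,0]]]'; python3 -c "
from h import *
need(.552,.262,.29,.31+np.pi/2)"
```

```text
clock: 1.4
eef_pos: [0.3148, 0.3927, 0.2912]
ee_rot: [-0.484, 3.104, 0.0]
force: [0.5, 0.6, -0.8]
finger_gap: 0.0855
gripper_force: 0.0
t 1.4 pos [0.3148 0.3927 0.2912] ycur 1.88 tilt [ 0.  0. -1.] j6 0.59 | turn -0.01 shift [-3.1  -3.28  0.02] F [ 0.49  0.65 -0.79] gap 0.0855 gf 0.0
```

```bash
python3 -m jog '[[[0.4,-0.5,-0.54,0,0],[0.4,-0.5,-0.54,0,0],[0.4,-0.5,-0.54,0,0],[0.4,-0.5,-0.54,0,0],[0.4,-0.5,-0.54,0,0],[0.4,-0.4,-0.4,0,0],[0.4,0,0,0,0],[0.4,0,0,0,0]]]'; python3 -c "
from h import *
need(.552,.262,.29,.31+np.pi/2)
a=snap('side','s1.png')['img'][60:220,210:350]; print(proj('side',robot.get_state()['eef_pos']))
cv2.imwrite('pics/c3.png',np.clip(cv2.resize(a,None,fx=5,fy=3.75,interpolation=2)*1.6,0,255))"
```

```text
clock: 2.4
eef_pos: [0.5357, 0.2698, 0.2911]
ee_rot: [0.484, -3.103, -0.0]
force: [0.1, -0.6, -0.4]
finger_gap: 0.0513
gripper_force: 0.0
t 2.4 pos [0.5357 0.2698 0.2911] ycur 1.88 tilt [-0.001 -0.    -1.   ] j6 0.16 | turn -0.01 shift [-0.22 -0.21  0.02] F [ 0.07 -0.65 -0.42] gap 0.0513 gf 0.0
[261.99972345  96.93949683][ WARN:0@1.542] global loadsave.cpp:1063 imwrite_ Unsupported depth image for selected encoder is fallbacked to CV_8U.
```

View pics/c3.png

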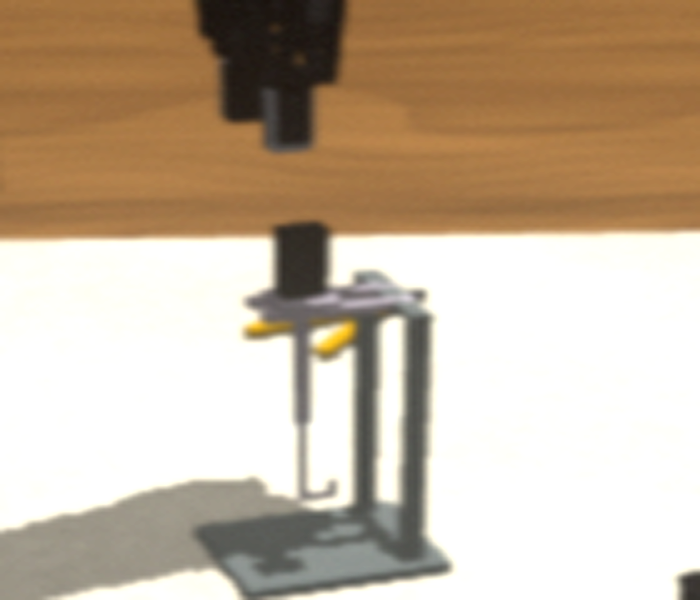

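```bash
python3 -c "
from h import *
need(.551,.261,.24,.313+np.pi/2)
for z in(.24,.194,.19,.105,.065,.055,.045,.035,.01):print(z,proj('side',[.551,.261,z]).round(1))
i=cv2.imread('pics/s1.png')
print(i[125:205:1,270].mean(1).astype(int).tolist()); print(i[180:205,273].mean(1).astype(int).tolist())"
```

```text
t 2.45 pos [0.5354 0.2701 0.2913] ycur 1.881 tilt [-0.  0. -1.] j6 0.16 | turn -0.03 shift [-0.2  -0.22  0.86] F [-0.92 -0.37  0.04] gap 0.0512 gf 0.0
0.24 [269.2 119.9]
0.194 [269.3 138.5]
0.19 [269.3 140.1]
0.105 [269.5 172.2]
0.065 [269.6 186.5]
0.055 [269.6 190. ]
0.045 [269.6 193.4]
0.035 [269.6 196.9]
0.01 [269.7 205.3]
[26, 27, 28, 29, 29, 29, 28, 29, 30, 29, 29, 31, 31, 35, 50, 69, 68, 63, 63, 63, 62, 61, 62, 61, 64, 65, 66, 66, 65, 65, 65, 66, 67, 67, 66, 66, 67, 67, 67, 67, 69, 69, 70, 69, 70, 69, 70, 77, 91, 98, 99, 98, 99, 99, 99, 98, 98, 100, 99, 99, 99, 99, 99, 99, 98, 95, 90, 93, 107, 119, 97, 73, 60, 55, 56, 56, 55, 56, 55, 56]
[173, 174, 174, 173, 171, 170, 170, 171, 171, 170, 156, 116, 100, 134, 159, 142, 86, 58, 57, 56, 56, 62, 72, 70, 60]
```

```bash
python3 -m jog '[[[0.4,-0.2,-0.22,0,0],[0.4,0,0,0.3,0],[0.4,0,0,0.3,0],[0.4,0,0,0.3,0],[0.4,0,0,0.3,0],[0.4,0,0,0.27,0],[0.4,0,0,0,0]]]'; python3 -c "
from h import *
need(.551,.261,.203,.313+np.pi/2)"
```

```text
clock: 3.32
eef_pos: [0.551, 0.2605, 0.2018]
ee_rot: [0.485, -3.102, 0.001]
force: [0.4, 0.1, -0.9]
finger_gap: 0.0514
gripper_force: 0.0
t 3.33 pos [0.551  0.2605 0.2018] ycur 1.881 tilt [-0.002 -0.001 -1.   ] j6 0.13 | turn -0.03 shift [-0.    0.01 -0.02] F [ 0.43  0.1  -0.88] gap 0.0514 gf 0.0
```

```bash
python3 -m jog '[[[0.6,0,0,0,0],[0.7,0,0,0,0],[0.8,0,0,0,0],[1,0,0,0,0],[1,0,0,0,0],[1,0,0,0,0],[1,0,0,0,0],[1,0,0,0,0]]]'; python3 -c "
from h import *
need(.551,.261,.222,.313+np.pi/2)
snap('side','s2.png')"
```

```text
clock: 4.32
eef_pos: [0.5517, 0.2611, 0.2038]
ee_rot: [-0.485, 3.103, 0.001]
force: [-1.3, 1.3, 5.6]
finger_gap: 0.0136
gripper_force: 59.0
t 4.33 pos [0.5517 0.2611 0.2038] ycur 1.881 tilt [ 0.001  0.001 -1.   ] j6 0.13 | turn -0.03 shift [ 0.01  0.   -0.3 ] F [-1.35  1.29  5.58] gap 0.0136 gf 58.99649798870087
```

```bash
python3 -m jog '[[[1,0,0,-0.15,0],[1,0,0,-0.15,0],[1,0,0,0,0],[1,0.3,0,0,0],[1,0.4,0,0,0],[1,0.4,0,0,0],[1,0.4,0,0,0],[1,0,0,-0.4,0],[1,0,0,-0.6,0],[1,0,0,0,0]]]'; python3 -c "
from h import *
need(.551,.261,.222,.313+np.pi/2)
snap('side','s3.png')"
```

```text
clock: 5.62
eef_pos: [0.4667, 0.2337, 0.2836]
ee_rot: [-0.484, 3.1, 0.002]
force: [0.1, 0.0, -1.5]
finger_gap: 0.0129
gripper_force: 58.7
t 5.62 pos [0.4667 0.2337 0.2836] ycur 1.881 tilt [ 0.004  0.002 -1.   ] j6 0.15 | turn -0.03 shift [-1.47 -0.    1.03] F [ 0.09  0.04 -1.49] gap 0.0129 gf 58.68644714355469
```

```bash
python3 -c "
from h import *
i=cv2.imread('pics/s3.png')
def c(x,y,w,h,k): 
  o=cv2.resize(i[y:y+h,x:x+w],None,fx=k,fy=k,interpolation=cv2.INTER_CUBIC)
  o=np.clip(o*1.5,0,255).astype('uint8')
  for a in range(0,w,10): cv2.line(o,(a*k,0),(a*k,6),(0,0,255),1)
  for a in range(0,h,10): cv2.line(o,(0,a*k),(6,a*k),(0,0,255),1)
  return o
cv2.imwrite('pics/c4.png',np.hstack([c(195,85,60,100,6)[:600],c(250,215,70,100,6)]))
p=robot.get_state()['eef_pos']
for dz in(0,-.0138,-.0988,-.1388,-.1588):print(dz,proj('side',p+[0,0,dz]).round(1))
for x,y in((.562,-.046),(.569,-.052),(.565,-.049)):print(proj('side',[x,y,.0865]).round(1),proj('top',[x,y,.0865]).round(1))
"
```

```text
0 [231.  107.1]
-0.0138 [231.3 113.1]
-0.0988 [233.1 148.4]
-0.1388 [233.9 164.1]
-0.1588 [234.3 171.7]
[282.5 254.7] [297.6 206. ]
[286.4 256.5] [300.1 203.1]
[284.2 255.6] [298.9 204.8]
```

View pics/c4.png

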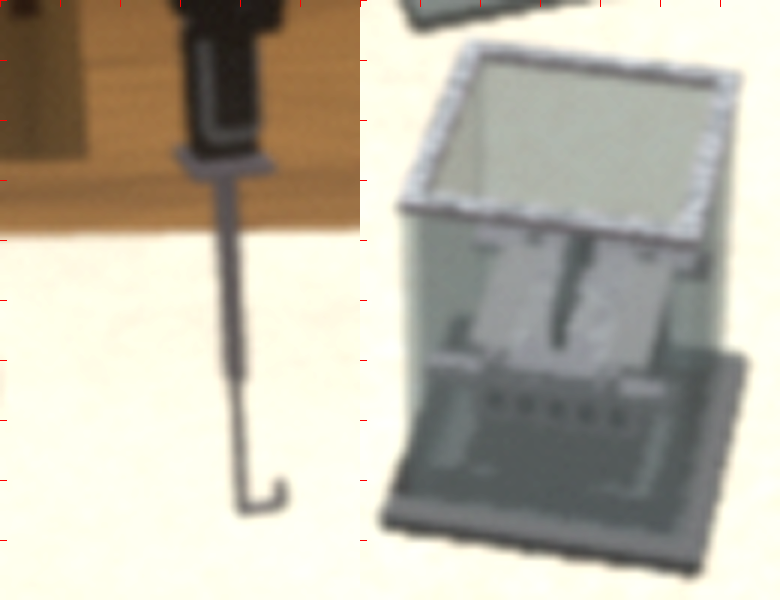

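```bash
python3 -c "
from h import *
for X,Y in((.562,-.046),(.565,-.049),(.568,-.052)):
  for yaw in(-.26,):
    c,s=np.cos(yaw),np.sin(yaw)
    print(X,Y,[(proj('side',[X-s*y,Y+c*y,z])+[1,0]).round(1).tolist() for y,z in((.022,.062),(.022,.075),(0,.0865),(-.022,.075),(-.022,.062))],[(proj('top',[X-s*y,Y+c*y,z])).round(1).tolist() for y,z in((.022,.075),(-.022,.075))])
    print('  ledges/foot corners',[(proj('side',[X+c*a-s*b,Y+s*a+c*b,z])+[1,0]).round(1).tolist() for a,b,z in((-.053,-.053,0),(.053,-.053,0),(-.045,-.045,.13),(.045,-.045,.13),(.045,.045,.13),(-.045,.045,.13))])
"
```

```text
0.562 -0.046 [[285.5, 257.8], [285.6, 252.6], [283.5, 254.7], [281.3, 266.4], [281.2, 271.7]] [[288.6, 204.1], [306.3, 208.6]]
  ledges/foot corners [[251.2, 303.0], [305.0, 310.7], [254.7, 247.4], [303.8, 253.5], [310.9, 225.8], [265.7, 220.6]]
0.565 -0.049 [[287.1, 258.7], [287.2, 253.5], [285.2, 255.6], [283.0, 267.4], [282.9, 272.7]] [[289.8, 202.8], [307.6, 207.4]]
  ledges/foot corners [[252.8, 304.0], [306.8, 311.8], [256.4, 248.3], [305.7, 254.5], [312.7, 226.6], [267.3, 221.4]]
0.568 -0.052 [[288.8, 259.6], [288.9, 254.4], [286.9, 256.5], [284.7, 268.3], [284.6, 273.7]] [[291.0, 201.6], [308.8, 206.1]]
  ledges/foot corners [[254.3, 305.0], [308.5, 312.8], [258.1, 249.2], [307.5, 255.4], [314.4, 227.4], [268.8, 222.2]]
```

```bash
python3 -c "
from h import *
need(.5385,-.0428,.32,-.26+np.pi/2)"
```

```text
t 5.67 pos [0.4663 0.2335 0.2819] ycur 1.881 tilt [ 0.002  0.001 -1.   ] j6 0.15 | turn 5.44 shift [-2.35 -4.14 -0.64] F [-0.53  0.01 -1.65] gap 0.0132 gf 58.6860591173172
```

```bash
python3 -m jog '[[[1,0,0,-0.4,0.9],[1,0,0,-0.24,0.9],[1,0,0,0,0.9],[1,0,0,0,0.9],[1,0,0,0,0.9],[1,0,0,0,0.94],[1,-0.3,-0.5,0,0],[1,-0.3,-0.5,0,0],[1,-0.3,-0.5,0,0],[1,-0.3,-0.5,0,0]]]';python3 -m jog '[[[1,-0.3,-0.5,0,0],[1,-0.3,-0.5,0,0],[1,-0.3,-0.5,0,0],[1,-0.25,-0.5,0,0],[1,0,-0.14,0,0],[1,0,0,0,0],[1,0,0,0,0]]]'; python3 -c "
from h import *
need(.5385,-.0428,.225,-.26+np.pi/2)"
```

```text
clock: 6.92
eef_pos: [0.5045, 0.0977, 0.3178]
ee_rot: [-0.406, -3.113, 0.001]
force: [-0.7, -0.5, -1.8]
finger_gap: 0.0137
gripper_force: 58.8
clock: 7.8
eef_pos: [0.538, -0.0421, 0.3192]
ee_rot: [-0.405, -3.115, -0.0]
force: [-0.0, 0.8, -0.3]
finger_gap: 0.0135
gripper_force: 58.8
t 7.8 pos [ 0.538  -0.0421  0.3192] ycur 1.312 tilt [-0.  0. -1.] j6 0.18 | turn 0.01 shift [-0.01 -0.01  1.57] F [-0.04  0.85 -0.27] gap 0.0135 gf 58.84739935398102
```

```bash
python3 -m jog '[[[1,0,0,0.25,0],[1,0,0,0.25,0],[1,0,0,0.25,0],[1,0,0,0.25,0],[1,0,0,0.2,0],[1,0,0,0.12,0],[1,0,0,0,0],[1,0,0,0,0]]]'; python3 -c "
from h import *
need(.5385,-.0428,.225,-.26+np.pi/2)
i=snap('side','s4.png')['img']; i=i[150:310,240:330]
cv2.imwrite('pics/c5.png',np.clip(cv2.resize(i,None,fx=6,fy=3.75,interpolation=2).astype(float)*1.5,0,255).astype('uint8'))
p=robot.get_state()['eef_pos']
for dz in(-.0988,-.152):print(proj('side',p+[0,0,dz])+[1,0])
"
```

```text
clock: 8.8
eef_pos: [0.5385, -0.043, 0.2408]
ee_rot: [0.407, 3.114, 0.0]
force: [-0.6, -0.6, -0.9]
finger_gap: 0.0135
gripper_force: 58.9
t 8.8 pos [ 0.5385 -0.043   0.2408] ycur 1.311 tilt [ 0.001 -0.    -1.   ] j6 0.18 | turn 0.0 shift [0.   0.   0.26] F [-0.55 -0.6  -0.89] gap 0.0135 gf 58.88492166996002
[271.18966449 230.37132576]
[271.29603763 253.1408354 ]
```

View pics/c5.png

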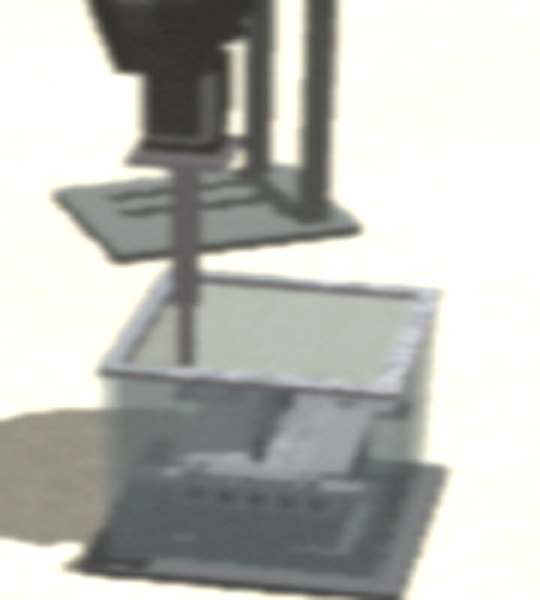

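```bash
python3 -m jog '[[[1,0,0,0.1,0],[1,0,0,0.1,0],[1,0,0,0.05,0],[1,0,0,0,0]]]'; for i in 1; do python3 -m jog '[[[1,0,0,0.03,0],[1,0,0,0,0],[1,0,0,0,0]]]'; done;  python3 -m jog '[[[1,0,0,0.03,0],[1,0,0,0,0],[1,0,0,0,0]]]'
```

```text
clock: 9.35
eef_pos: [0.5381, -0.0429, 0.2249]
ee_rot: [-0.407, -3.114, 0.0]
force: [0.3, -0.6, -1.6]
finger_gap: 0.0128
gripper_force: 58.9
clock: 9.72
eef_pos: [0.5383, -0.0429, 0.2236]
ee_rot: [0.407, 3.115, -0.0]
force: [-0.4, -0.0, -1.0]
finger_gap: 0.0133
gripper_force: 58.9
clock: 10.1
eef_pos: [0.5383, -0.0429, 0.2217]
ee_rot: [0.407, 3.115, -0.0]
force: [-0.4, -1.2, -2.1]
finger_gap: 0.0134
gripper_force: 58.9
```

```bash
python3 -m jog '[[[1,0,0,0.02,0],[1,0,0,0,0],[1,0,0,0,0]]]';  python3 -m jog '[[[1,0,0,0.02,0],[1,0,0,0,0],[1,0,0,0,0]]]'
```

```text
clock: 10.48
eef_pos: [0.5383, -0.0429, 0.2205]
ee_rot: [0.407, 3.115, -0.0]
force: [0.2, -0.9, -1.0]
finger_gap: 0.0132
gripper_force: 59.0
clock: 10.85
eef_pos: [0.5385, -0.0429, 0.2202]
ee_rot: [0.407, 3.114, 0.0]
force: [-1.1, -0.5, 5.6]
finger_gap: 0.0131
gripper_force: 60.1
```

```bash
python3 -m jog '[[[1,0,0,0.02,0],[1,0,0,0,0],[1,0,0,0,0]]]'
```

```text
clock: 11.22
eef_pos: [0.5386, -0.0429, 0.22]
ee_rot: [0.406, 3.112, 0.0]
force: [-1.7, -0.3, 11.2]
finger_gap: 0.0138
gripper_force: 60.9
```

```bash
python3 -m jog '[[[1,0,0,-0.05,0],[1,0,0,-0.05,0],[1,0,0,0,0],[1,-0.05,0,0,0],[1,-0.05,0,0,0],[1,-0.03,0,0,0],[1,0,0,0,0]]]'
```

```text
clock: 12.1
eef_pos: [0.546, -0.045, 0.2239]
ee_rot: [-0.407, -3.115, 0.0]
force: [-0.2, -0.2, -0.9]
finger_gap: 0.0134
gripper_force: 58.9
```

```bash
python3 -m jog '[[[1,-0.05,0,0,0],[1,-0.05,0,0,0],[1,-0.04,0,0,0],[1,0,0,0,0]]]'
```

```text
clock: 12.6
eef_pos: [0.5541, -0.0471, 0.224]
ee_rot: [-0.407, -3.115, -0.0]
force: [-0.2, 0.6, -2.4]
finger_gap: 0.0132
gripper_force: 58.9
```

```bash
python3 -m jog '[[[1,-0.03,0,0,0],[1,-0.03,0,0,0],[1,0,0,0,0],[1,0,0,-0.06,0],[1,0,0,-0.06,0],[1,0,0,-0.04,0],[1,0,0,0,0],[1,0,0,0,0]]]'
```

```text
clock: 13.6
eef_pos: [0.5574, -0.048, 0.2336]
ee_rot: [-0.407, -3.115, -0.0]
force: [-0.2, 0.5, -1.0]
finger_gap: 0.0133
gripper_force: 58.9
```

```bash
python3 -m jog '[[[1,0,0,-0.04,0],[1,0,0,0,0],[1,0,0,-0.03,0],[1,0,0,0,0],[1,0,0,0,0]]]'
```

```text
clock: 14.22
eef_pos: [0.5574, -0.048, 0.2377]
ee_rot: [-0.407, -3.115, 0.0]
force: [1.1, 0.5, -3.9]
finger_gap: 0.0129
gripper_force: 58.5
```

```bash
python3 -m jog '[[[1,0,0,-0.03,0],[1,0,0,0,0],[1,0,0,-0.03,0],[1,0,0,0,0],[1,0,0,0,0]]]'
```

```text
clock: 14.85
eef_pos: [0.5574, -0.048, 0.2415]
ee_rot: [0.407, 3.115, 0.0]
force: [-0.0, 0.4, -3.4]
finger_gap: 0.013
gripper_force: 58.5
```

```bash
python3 -m jog '[[[1,0,0,-0.08,0],[1,0,0,-0.08,0],[1,0,0,-0.08,0],[1,0,0,-0.08,0],[1,0,0,0,0],[1,0,0,0,0]]]'; python3 -c "
from h import *
need(.5577,-.048,.375,-.26+np.pi/2)
i=snap('side','s5.png')['img']; i=i[150:310,240:330]
cv2.imwrite('pics/c6.png',np.clip(cv2.resize(i,None,fx=6,fy=3.75,interpolation=2).astype(float)*1.5,0,255).astype('uint8'))"
```

```text
clock: 15.6
eef_pos: [0.5574, -0.048, 0.2606]
ee_rot: [-0.407, -3.115, 0.0]
force: [0.6, 0.2, -4.3]
finger_gap: 0.0136
gripper_force: 58.5
t 15.6 pos [ 0.5574 -0.048   0.2606] ycur 1.311 tilt [-0.  0. -1.] j6 0.17 | turn 0.0 shift [-0.    0.   -1.91] F [ 0.57  0.23 -4.32] gap 0.0136 gf 58.503926396369934
```

View pics/c6.png

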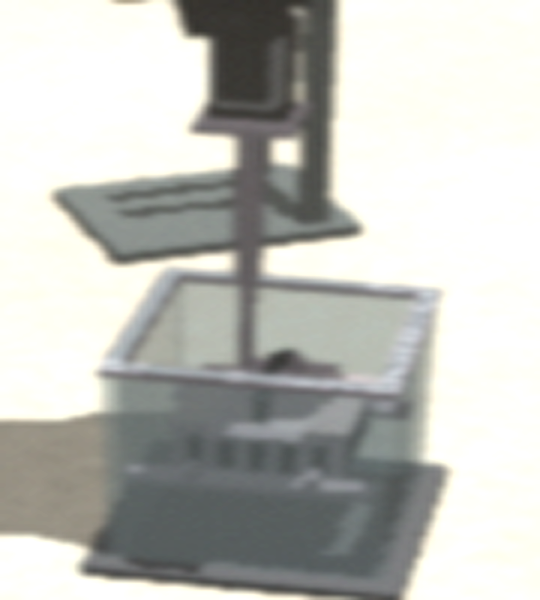

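```bash
python3 -m jog '[[[1,0,0,-0.1,0],[1,0,0,-0.15,0],[1,0,0,-0.15,0],[1,0,0,-0.15,0],[1,0,0,-0.15,0],[1,0,0,-0.1,0],[1,0,0,0,0],[1,0,0,0,0]]]';python3 -m jog '[[[1,0,0,-0.1,0],[1,0,0,-0.15,0],[1,0,0,-0.2,0],[1,0,0,-0.2,0],[1,0,0,-0.2,0],[1,0,0,-0.15,0],[1,0,0,-0.1,0],[1,0,0,0,0],[1,0,0,0,0]]]'; python3 -c "
from h import *
# tray centre; bail at shank+8mm along rod x (yaw -.26)
c,s=np.cos(-.26),np.sin(-.26)
need(.506-.008*c,-.2876-.008*s,.375,-.26+np.pi/2)"
```

```text
clock: 16.65
eef_pos: [0.5574, -0.048, 0.3084]
ee_rot: [-0.407, -3.115, 0.0]
force: [0.9, -0.2, -2.8]
finger_gap: 0.0131
gripper_force: 58.5
clock: 17.77
eef_pos: [0.5574, -0.048, 0.3743]
ee_rot: [-0.407, -3.115, 0.0]
force: [-0.4, -0.2, -4.9]
finger_gap: 0.0132
gripper_force: 58.5
t 17.77 pos [ 0.5574 -0.048   0.3743] ycur 1.311 tilt [-0.001  0.    -1.   ] j6 0.17 | turn 0.0 shift [-0.07 -4.08 -0.01] F [-0.38 -0.16 -4.91] gap 0.0132 gf 58.497809171676636
```

```bash
python3 -m jog '[[[1,0,-0.05,0,0],[1,0,-0.1,0,0],[1,0,-0.16,0,0],[1,0,-0.22,0,0],[1,0,-0.25,0,0],[1,0,-0.25,0,0],[1,0,-0.25,0,0],[1,0,-0.25,0,0],[1,0,-0.25,0,0],[1,0,-0.25,0,0]]]';python3 -m jog '[[[1,0,-0.25,0,0],[1,0,-0.25,0,0],[1,0,-0.25,0,0],[1,-0.01,-0.25,0,0],[1,-0.02,-0.25,0,0],[1,-0.02,-0.22,0,0],[1,-0.02,-0.2,0,0],[1,0,-0.15,0,0],[1,0,-0.12,0,0],[1,0,-0.06,0,0]]]';python3 -m jog '[[[1,0,0,0,0],[1,0,0,0,0],[1,0,0,0,0],[1,0,0,0,0],[1,0,0,0,0]]]'; python3 -c "
from h import *
c,s=np.cos(-.26),np.sin(-.26)
need(.506-.008*c,-.2876-.008*s,.213,-.26+np.pi/2)
i=snap('side','s6.png')['img']; i=i[170:420,180:400]
cv2.imwrite('pics/c7.png',np.clip(cv2.resize(i,None,fx=3,fy=2.4,interpolation=2).astype(float)*1.5,0,255).astype('uint8'))"
```

```text
clock: 19.02
eef_pos: [0.5259, -0.1667, 0.3747]
ee_rot: [-0.407, -3.115, -0.0]
force: [0.7, -0.5, -3.6]
finger_gap: 0.0134
gripper_force: 58.4
clock: 20.27
eef_pos: [0.4993, -0.2831, 0.3747]
ee_rot: [-0.407, -3.115, -0.0]
force: [0.5, -0.7, -4.2]
finger_gap: 0.0133
gripper_force: 58.5
clock: 20.9
eef_pos: [0.4994, -0.2827, 0.3747]
ee_rot: [-0.406, -3.115, -0.0]
force: [0.3, 0.2, -3.4]
finger_gap: 0.0134
gripper_force: 58.5
t 20.9 pos [ 0.4994 -0.2827  0.3747] ycur 1.311 tilt [-0.  0. -1.] j6 -0.26 | turn 0.01 shift [ 0.01 -0.05  2.69] F [ 0.27  0.19 -3.36] gap 0.0134 gf 58.534281849861145
```

View pics/c7.png

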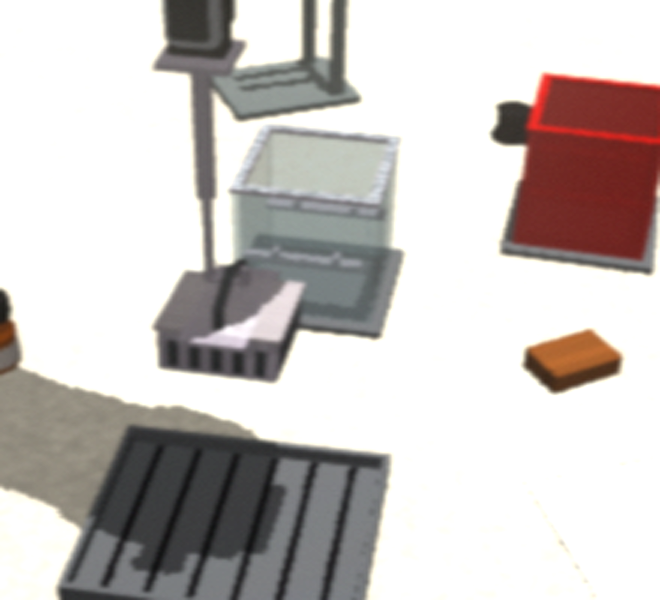

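```bash
python3 -m jog '[[[1,0,-0.03,0.1,0],[1,0,-0.02,0.2,0],[1,0,0,0.3,0],[1,0,0,0.35,0],[1,0,0,0.35,0],[1,0,0,0.35,0],[1,0,0,0.3,0],[1,0,0,0.25,0],[1,0,0,0.15,0],[1,0,0,0.1,0]]]';python3 -m jog '[[[1,0,0,0.06,0],[1,0,0,0.04,0],[1,0,0,0,0],[1,0,0,0,0]]]'
```

```text
clock: 22.2
eef_pos: [0.4986, -0.2857, 0.2273]
ee_rot: [-0.407, -3.115, -0.0]
force: [0.0, 0.4, -3.0]
finger_gap: 0.0133
gripper_force: 58.5
clock: 22.7
eef_pos: [0.4987, -0.2857, 0.222]
ee_rot: [0.407, 3.115, -0.0]
force: [1.1, 0.0, -4.1]
finger_gap: 0.0136
gripper_force: 58.5
```

```bash
python3 -m jog '[[[1,0,0,0.03,0],[1,0,0,0.02,0],[1,0,0,0.02,0],[1,0,0,0,0],[1,0,0,0,0]]]'
```

```text
clock: 23.32
eef_pos: [0.4986, -0.2857, 0.2175]
ee_rot: [-0.407, -3.115, -0.0]
force: [1.0, 0.4, -4.6]
finger_gap: 0.0132
gripper_force: 58.5
```

```bash
python3 -m jog '[[[1,0,0,0.02,0],[1,0,0,0.02,0],[1,0,0,0,0],[1,0,0,0,0]]]'
```

```text
clock: 23.82
eef_pos: [0.4986, -0.2857, 0.2151]
ee_rot: [-0.407, -3.115, -0.0]
force: [0.1, 0.5, -4.8]
finger_gap: 0.0135
gripper_force: 58.5
```

```bash
python3 -m jog '[[[1,0,0,0.02,0],[1,0,0,0.02,0],[1,0,0,0.02,0],[1,0,0,0,0],[1,0,0,0,0]]]'
```

```text
clock: 24.45
eef_pos: [0.4987, -0.2856, 0.2116]
ee_rot: [0.407, 3.115, 0.0]
force: [0.0, 0.1, -1.4]
finger_gap: 0.0134
gripper_force: 59.2
```

```bash
python3 -m jog '[[[1,0,0,0.03,0],[1,0,0,0.03,0],[1,0,0,0,0],[1,0,0,0,0]]]'
```

```text
clock: 24.95
eef_pos: [0.4986, -0.2857, 0.2079]
ee_rot: [-0.407, -3.115, -0.0]
force: [0.3, 0.8, -1.8]
finger_gap: 0.0133
gripper_force: 59.2
```

```bash
python3 -m jog '[[[1,0,0,0.03,0],[1,0,0,0.03,0],[1,0,0,0.02,0],[1,0,0,0,0],[1,0,0,0,0]]]'
```

```text
clock: 25.58
eef_pos: [0.4986, -0.2857, 0.2031]
ee_rot: [0.407, 3.115, -0.0]
force: [-0.2, -0.1, -0.0]
finger_gap: 0.0131
gripper_force: 59.3
```

```bash
python3 -m jog '[[[1,0,0,0.03,0],[1,0,0,0.02,0],[1,0,0,0,0],[1,0.04,0,0,0],[1,0.05,0,0,0],[1,0,0,0,0]]]'
```

```text
clock: 26.32
eef_pos: [0.4931, -0.2842, 0.2002]
ee_rot: [0.407, 3.115, -0.0]
force: [0.3, -0.6, -0.7]
finger_gap: 0.0136
gripper_force: 59.3
```

```bash
python3 -m jog '[[[1,0.05,0,0,0],[1,0.05,0,0,0],[1,0,0,0,0]]]'
```

```text
clock: 26.7
eef_pos: [0.4874, -0.2827, 0.2002]
ee_rot: [0.407, 3.115, -0.0]
force: [-0.2, -0.7, -2.0]
finger_gap: 0.0129
gripper_force: 59.3
```

```bash
python3 -m jog '[[[1,0.06,0,0,0],[1,0.06,0,0,0],[1,0.06,0,0,0],[1,0.04,0,0,0],[1,0,0,0,0]]]'
```

```text
clock: 27.32
eef_pos: [0.4747, -0.2793, 0.2002]
ee_rot: [0.407, 3.115, -0.0]
force: [-0.1, -0.2, -1.5]
finger_gap: 0.0134
gripper_force: 59.2
```

```bash
python3 -m jog '[[[1,0,0,-0.1,0],[1,0,0,-0.3,0],[1,0,0,-0.5,0],[1,0,0,-0.6,0],[1,0,0,-0.6,0],[1,0,0,-0.2,0],[1,0,0,0,0]]]'; python3 -c "
from h import *
c,s=np.cos(.313),np.sin(.313)
need(.551-.075*c,.261-.075*s,.3404,.313+np.pi/2)
i=snap('side','s7.png')['img']; i=i[170:420,180:400]
cv2.imwrite('pics/c8.png',np.clip(cv2.resize(i,None,fx=3,fy=2.4,interpolation=2).astype(float)*1.5,0,255).astype('uint8'))"
```

```text
clock: 28.2
eef_pos: [0.4752, -0.2795, 0.3383]
ee_rot: [0.406, 3.114, -0.001]
force: [0.4, -1.1, -0.8]
finger_gap: 0.0134
gripper_force: 59.3
t 28.2 pos [ 0.4752 -0.2795  0.3383] ycur 1.311 tilt [ 0.001 -0.001 -1.   ] j6 -0.27 | turn -5.47 shift [-2.73  8.18 -0.04] F [ 0.44 -1.13 -0.84] gap 0.0134 gf 59.32505249977112
```

View pics/c8.png

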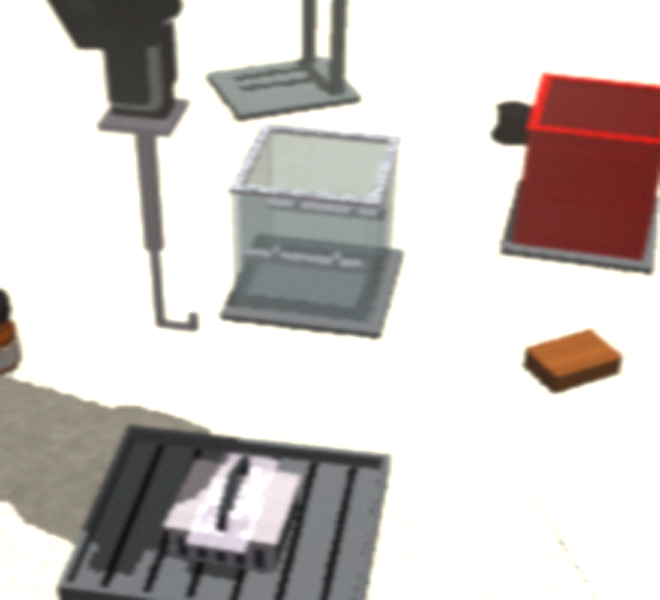

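```bash
python3 -m jog '[[[1,0,0,0,-0.9],[1,0,0,0,-0.9],[1,0,0,0,-0.9],[1,0,0,0,-0.9],[1,0,0,0,-0.9],[1,0,0,0,-0.97],[1,-0.1,0.3,0,0],[1,-0.2,0.6,0,0],[1,-0.2,0.6,0,0],[1,-0.2,0.6,0,0]]]';python3 -m jog '[[[1,-0.2,0.6,0,0],[1,-0.2,0.6,0,0],[1,-0.2,0.6,0,0],[1,-0.2,0.6,0,0],[1,-0.2,0.6,0,0],[1,-0.2,0.6,0,0],[1,-0.2,0.6,0,0],[1,-0.2,0.6,0,0],[1,-0.2,0.5,0,0],[1,0,0,0,0]]]'; python3 -c "
from h import *
c,s=np.cos(.313),np.sin(.313)
need(.5515-.075*c,.261-.075*s,.219,.3105+np.pi/2)"
```

```text
clock: 29.5
eef_pos: [0.4753, -0.1444, 0.3371]
ee_rot: [0.487, -3.102, -0.002]
force: [-0.1, -0.3, -0.8]
finger_gap: 0.0135
gripper_force: 59.2
clock: 30.75
eef_pos: [0.4797, 0.1915, 0.3367]
ee_rot: [0.493, -3.1, 0.0]
force: [0.3, -0.9, -1.1]
finger_gap: 0.0137
gripper_force: 59.3
t 30.75 pos [0.4797 0.1915 0.3367] ycur 1.886 tilt [-0.002 -0.    -1.   ] j6 0.06 | turn 0.05 shift [-0.25  0.73  1.96] F [ 0.34 -0.86 -1.13] gap 0.0137 gf 59.33762311935425
```

```bash
python3 -m jog '[[[1,-0.12,0.4,0,0.05],[1,-0.13,0.33,0,0],[1,0,0,0.5,0],[1,0,0,0.5,0],[1,0,0,0.5,0],[1,0,0,0.3,0],[1,0,0,0.1,0],[1,0,0,0,0],[1,0,0,0,0]]]'; python3 -c "
from h import *
c,s=np.cos(.313),np.sin(.313)
need(.5515,.261,.219,.3105+np.pi/2)"
```

```text
clock: 31.88
eef_pos: [0.482, 0.2357, 0.2251]
ee_rot: [-0.481, 3.103, 0.001]
force: [-1.3, -0.6, -1.7]
finger_gap: 0.0135
gripper_force: 59.4
t 31.88 pos [0.482  0.2357 0.2251] ycur 1.879 tilt [ 0.001  0.001 -1.   ] j6 0.15 | turn -0.03 shift [-1.23  0.05  0.1 ] F [-1.31 -0.58 -1.65] gap 0.0135 gf 59.37512218952179
```

```bash
python3 -m jog '[[[1,-0.13,0.05,0.05,0],[1,0,0,0,0],[1,-0.2,0,0,0],[1,-0.2,0,0,0],[1,-0.2,0,0,0],[1,0,0,0,0]]]'; python3 -c "
from h import *
need(.5515,.261,.219,.3105+np.pi/2)"
```

```text
clock: 32.62
eef_pos: [0.5234, 0.2519, 0.2205]
ee_rot: [0.481, -3.104, 0.0]
force: [-0.2, -0.4, -1.3]
finger_gap: 0.0133
gripper_force: 59.3
t 32.62 pos [0.5234 0.2519 0.2205] ycur 1.878 tilt [-0.001 -0.    -1.   ] j6 0.14 | turn -0.03 shift [-0.49  0.    0.03] F [-0.24 -0.4  -1.33] gap 0.0133 gf 59.33001458644867
```

```bash
python3 -m jog '[[[1,-0.2,0,0,-0.03],[1,-0.2,0,0,0],[1,-0.09,0,0,0],[1,0,0,0,0],[1,0,0,0.1,0],[1,0,0,0.08,0],[1,0,0,0.04,0],[1,0,0,0,0],[1,0,0,0,0]]]'; python3 -c "
from h import *
need(.5515,.261,.204,.3105+np.pi/2)"
```

```text
clock: 33.75
eef_pos: [0.5505, 0.2607, 0.2081]
ee_rot: [-0.487, 3.103, 0.0]
force: [0.4, 0.2, -1.5]
finger_gap: 0.0136
gripper_force: 59.3
t 33.75 pos [0.5505 0.2607 0.2081] ycur 1.882 tilt [ 0.  0. -1.] j6 0.13 | turn 0.01 shift [-0.02  0.    0.07] F [ 0.39  0.24 -1.5 ] gap 0.0136 gf 59.31324541568756
```

```bash
python3 -m jog '[[[1,-0.01,0,0.03,0],[1,0,0,0.02,0],[1,0,0,0,0],[1,0,0,0,0]]]';python3 -m jog '[[[1,0,0,0.02,0],[1,0,0,0,0],[1,0,0,0,0]]]'
```

```text
clock: 34.25
eef_pos: [0.5511, 0.2608, 0.2049]
ee_rot: [-0.487, 3.104, -0.0]
force: [0.7, 0.9, -1.5]
finger_gap: 0.013
gripper_force: 59.3
clock: 34.62
eef_pos: [0.5511, 0.2609, 0.2038]
ee_rot: [-0.487, 3.103, 0.0]
force: [-0.3, 0.2, 0.6]
finger_gap: 0.013
gripper_force: 59.4
```

Contact with the prongs. Open slowly, then rise.

```bash
python3 -m jog '[[[1,0,0,0.01,0],[0.7,0,0,0,0],[0.6,0,0,0,0],[0.5,0,0,0,0],[0.45,0,0,0,0],[0.4,0,0,0,0],[0.4,0,0,0,0],[0.4,0,0,-0.2,0],[0.4,0,0,-0.4,0],[0.4,0,0,-0.5,0]]]';python3 -m jog '[[[0.4,0,0,-0.5,0],[0.4,0,0,-0.3,0],[0.4,0.5,0,0,0],[0.4,0.5,0,0,0],[0.4,0.5,0,0,0],[0.4,0,0,0,0],[0.4,0,0,0,0]]]'; python3 -c "
from h import *
need(.5515,.261,.204,.3105+np.pi/2)
a=snap('side','s8.png')['img']; t=snap('top','t8.png')['img']
f=lambda i,w,h:np.clip(cv2.resize(i,(w,h),interpolation=2).astype(float)*1.5,0,255).astype('uint8')
cv2.imwrite('pics/c9.png',np.hstack([f(a[100:420,180:340],400,600),np.vstack([f(t[160:260,130:210],400,300),f(t[180:275,350:430],400,300)])]))"
```

```text
clock: 35.88
eef_pos: [0.5508, 0.2607, 0.2702]
ee_rot: [0.487, -3.103, 0.0]
force: [0.7, 0.3, 0.3]
finger_gap: 0.051
gripper_force: 0.0
clock: 36.75
eef_pos: [0.4659, 0.2335, 0.3178]
ee_rot: [-0.487, 3.102, 0.001]
force: [0.8, 0.2, 0.1]
finger_gap: 0.0508
gripper_force: 0.0
t 36.75 pos [0.4659 0.2335 0.3178] ycur 1.882 tilt [ 0.001  0.001 -1.   ] j6 0.15 | turn 0.01 shift [-1.5  0.   1.9] F [0.77 0.16 0.1 ] gap 0.0508 gf 0.0
```

View pics/c9.png

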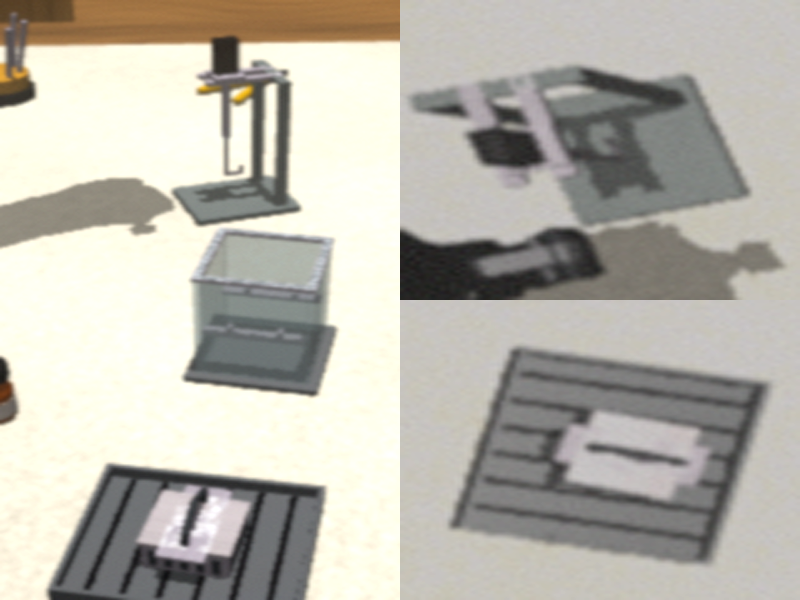

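The rod is hanging in the fork (the grip is at the same pixel as at the start), the basket stands near the tray's centre, and the robot touches nothing.

```bash
python3 -c "
from bench import ticket
print(ticket.hand_in())"
```

```text
the job is handed in; nothing more can be done
None
```

I handed the job in at about 37 s: the last pictures show the basket standing flat near the centre of the drip tray and the rod hanging back in its fork, with the robot touching nothing; hand-in returned no verdict.

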